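Seat a housing in the test nest and hold the spring probe on its contact

ROBOT

A 6-joint arm with a two-finger parallel gripper is mounted at the origin on the work surface. World frame = base frame: x ahead of the robot, y to its left, z up, the work surface at z = 0. Lengths are in m, angles in rad, forces in N, time in s.
With the tool pointing down it reaches from about 0.25 to 0.8 m from the base axis. Payload 3.9 kg.
Tool frame: the origin (TCP) lies at the very end of the fingers, on their centre line; the grasp point (between the pads) lies bot.grasp_offset behind it (bot.grasp_offset is the distance from the TCP to the grasp point, in m); z points along the fingers, y is the line along which they close (so a half turn about z gives the same grasp; the last joint's range is limited). The gripper opens to 85 mm and grips with 20 to 120 N. Pads are 22 mm wide; open, the fingers measure 114 mm over their backs; the gripper's body (76 mm by 85 mm) begins 54 mm behind the grasp point. The pads swing forward as they close: fully open they stand 13 mm farther back than shut.
Start: joints at [-1.226, 0.26, -0.138, 1.173, 0, 1.571], TCP at [0.177, -0.494, 0.231] pointing down, gripper open.
Joint ranges: [-2.78, 2.78], [-0.83, 1.72], [-1.28, 1.37], [-1.9, 2.12], [-1.57, 1.48], [-3.14, 3.14]. Speed limits (rad/s): [2.57, 2.57, 3.14, 3.14, 3.14, 3.14].

INTERFACE

Orientations are given as a unit quaternion [x, y, z, w].
In Python, from station import sensors, camera, order, bot gives the robot as it stands.
- The arm moves only by the tool apply_moves, never from a script. Its argument "steps" is a list of rows, each a list of 3 entries, a list of its own where there are three numbers: the shift along the tool's x, y, z in units of 0.3 m (1.0 is 0.3 m), then the turn, a rotation vector about the tool's x, y, z in units of pi rad (1.0 is pi rad), then the opening, from 0 (shut) to 1 (fully open). A call has 1 to 5 rows; each row is the pose to reach, as a shift and turn from the pose commanded when the call began, along the tool's axes at that moment, turning the shorter way round; what a row does not reach only later rows make up. A row lasts 1/10 s, in which the tool goes at most 50 mm and 8.59 degrees, less where a joint would pass 70% of its speed; a pose out of reach is approached as far as the arm can. A call with a number of a shift or a turn outside -1 to 1 is refused whole. A call with a gripper value outside its range is refused whole. The fingers move at their own pace and stop on an object; the grip force is fixed at half the most. Time passes only in rows, so rows that repeat a pose let the fingers close. It gives the time, the measured TCP pose, the force, the opening and the grip force at its end, in the units of the state.
- sensors.get_state(): the state, without advancing time (a new reading comes with each control period).
- camera(name): name is "side" or "top" or "wrist"; returns a dict with "image" (400x640x3 uint8, red, green, blue), "depth" (400x640 float32, m along the optical axis (not along the pixel's ray), 0 where there is no reading), "K" (3x3 intrinsics, pixels), "pose" (4x4, takes a point from camera to world coordinates); the wrist camera has in their place "tool_from_camera" (4x4, takes a point from camera to tool coordinates, whose origin is the TCP and whose axes are the flange's). Camera axes: x right, y down, z forward; pixel columns grow to the right and rows downward; lengths in m; the calibration is good to about 2 mm. A picture is of the moment at which its call begins: read the wrist's pose just before it.
- order.job_done(): hands the job in; it is judged then, once.
The state is a dict: "time_s": time; "joints": joint angles; "joint_velocities": joint speeds; "joint_torque": joint torques, N m; "tcp_pos": TCP position; "ee_rot": TCP orientation; "contact_force": force on the tool from outside, world axes, zero at the start; "torque": the same for the moment, N m; "width": finger opening in m; "finger_force": force on a finger pad.
Only numpy, scipy, OpenCV 4.12 (cv2) and the standard library are available. Lean on these libraries where they do the work, as an engineer would, in place of code of your own. Each camera call takes 0.05 s, during which the arm holds its last target. There are 200 camera calls.

TASK

Slide the round black housing that has a metal contact disc in its lid along the bench, without lifting or tipping it, until it sits against both fences of the V-shaped nest. Then take the spring test probe out of its holder and hold it upright with its tip on that contact disc, pressing lightly so that the sprung tip is pushed in about half-way, never hard. Finish like that, still gripping the probe with its tip on the disc and the housing still in the nest; leave everything else on the bench where it is.

Things in the scene. Friction and masses are not known exactly. Their poses are not given: they have to be found in the camera images.
- housing: the housing to test: loose black plastic disc, 88 mm across, 36 mm high, about 0.2 kg, too wide to grasp. Flat lid with two tiny screw heads near the rim (y axis, 34 mm from the centre) and one bright steel contact disc (+x axis). Origin at the centre of its underside, z up. Starts on the open (+y) side of the nest, at any yaw.
- housing_spot (a point): centre of the steel contact disc in the housing's lid: disc 20 mm across, practically flush, 20 mm from the lid's centre (+x of the housing), 36.5 mm above the bench.
- nest: fixed nest: two aluminium fences 75 mm long, 10 mm thick, 25 mm high, at right angles, running from a corner at 45 degrees either side of the nest's +y, its open side (within 0.3 rad of world +y). No floor; low flanges behind the fences. Origin on the bench where the housing's centre lies when it touches both fences, 62 mm from the corner.
- nest_seat (a point): the nest's origin again: bench-level point where the housing's centre belongs; axes as the nest.
- holder: fixed probe holder: grey upright tube 52 mm across, 70 mm high, bore 28 mm, on a round foot 76 mm across, 6 mm high. Origin at the centre of its underside.
- probe: spring test probe, 0.1 kg, hanging upright in the holder by its collar; z axis along it, handle up. Origin on the axis at the collar's underside (70 mm above the bench at first). Collar 40 mm across, 6 mm thick; grip the round black handle, 24 mm across, 6 to 72 mm above the origin. Below: 18 mm barrel to 37 mm below the origin, then a 6 mm brass spring plunger, tip 60 mm below.
- probe_tip (a point): the rounded end of the probe's brass plunger: on the probe's axis, 60 mm below the probe's origin when the plunger is out.
- plunger (a joint): how far the sprung tip is pushed into the probe, in m: 0 is fully out, 0.012 is the hard stop. Spring force 0.9 N when it begins to move, 300 N/m, so 2.7 N at half-way (0.006) and 4.5 N just before the stop.
- plain_housing: a second black round housing, 88 mm across and 36 mm high, with a plain lid (two tiny screw heads, no metal contact disc); origin at the centre of its underside. Leave it alone.
- tape_roll: roll of yellowish tape lying flat, 90 mm across, 24 mm high; origin at the centre of its underside. Bystander.
- screwdriver: screwdriver lying on the bench, 200 mm long; origin at mid-length, x axis along it. Bystander.
- carton: small cardboard carton 55 x 80 x 40 mm high; origin at the centre of its underside. Bystander.
- glue_jar: small white jar standing upright, 42 mm across, 50 mm high; origin at the centre of its underside. Bystander.
Not all that is in view belongs to the job. Leave any blue, green or turquoise look-alike of the probe alone.

How it is judged:
By the outcome, as a careful person would: the job done as asked, in the order asked, and still so for the second after the job is handed in, while the arm keeps its last pose, push and grip.
It also fails if it takes over 53 s, if anything falls off the work surface, if the arm or the gripper's body presses on something with over 40 N, if the wrist force passes 120 N, or if a joint passes its speed limit or range.

## Working session

There is one attempt and no reset: what is moved stays moved. The work goes in short steps, Python scripts to look and compute and a tool call to move; the robot and the scene stay as the last step left them, time stands still between calls to the robot, and variables do not carry over. Pictures are saved under pics/ and viewed, at most 10 in all, crops included, and the job is handed in when it is done.

Besides the shell and the picture viewer there is one more tool, called after "Request:" by a JSON object that holds its "name" and its "arguments". apply_moves: Moves the arm, as the interface text tells. Shifts and turns lie within -1 to 1; 1 stands for 0.3 m of shift or pi rad of turn. Its arguments: {"type":"object","properties":{"steps":{"type":"array"}},"required":["steps"]}

```bash
ls; mkdir -p pics; cat > h.py <<'E'
import numpy as np, cv2
from station import sensors, camera, order, bot
def shot(n,f):
    c=camera(n); np.savez(f'pics/{f}.npz',**c); cv2.imwrite(f'pics/{f}.png',c['image'][:,:,::-1]); return c
def load(f): return dict(np.load(f'pics/{f}.npz'))
def ray(c,u,v,z):
    "world point at height z on the pixel's ray"
    d=c['pose'][:3,:3]@np.linalg.solve(c['K'],[u,v,1]); o=c['pose'][:3,3]; return o+d*(z-o[2])/d[2]
def pt(c,u,v):
    d=float(c['depth'][int(v),int(u)]); return (c['pose']@np.append(np.linalg.solve(c['K'],[u,v,1])*d,1))[:3]
E
python3 - <<'E'
from h import *
for n in('top','side'):
    c=shot(n,n+'0'); print(n,c['K'],c['pose'])
print(sensors.get_state(),bot.grasp_offset)
E
```

```text
pics
top [[477.20830114   0.         327.80028123]
 [  0.         477.20830114 198.94019596]
 [  0.           0.           1.        ]] [[-0.0255568  -0.99632331  0.08177232  0.45087059]
 [-0.99961701  0.0263383   0.00849246 -0.04042436]
 [-0.01061498 -0.08152396 -0.99661485  1.10309678]
 [ 0.          0.          0.          1.        ]]
side [[424.96829059   0.         311.91220038]
 [  0.         424.96829059 203.83623617]
 [  0.           0.           1.        ]] [[-0.78436249 -0.37388403  0.49496082  0.09711299]
 [-0.62028244  0.47920901 -0.62097376  0.52729569]
 [-0.00501751 -0.79408403 -0.60778728  0.60689473]
 [ 0.          0.          0.          1.        ]]
{'time_s': 0.1, 'joints': array([-1.22602001e+00,  2.60594724e-01, -1.39259002e-01,  1.17271085e+00,
       -1.91151485e-06,  1.57078545e+00]), 'joint_velocities': array([ 0.00135702, -0.0022343 ,  0.00431025,  0.00086073,  0.00162121,
        0.00096622]), 'joint_torque': array([ 8.03993462e-04, -4.06509089e+01,  2.54527777e+01,  1.01193503e-02,
        4.45888804e-05,  6.11844335e-07]), 'tcp_pos': array([ 0.17723017, -0.49351423,  0.23055336]), 'ee_rot': array([ 9.85176605e-01,  1.71540885e-01, -1.52595812e-04, -8.70857585e-04]), 'contact_force': array([-0.01731025, -0.16919045, -0.10257551]), 'torque': array([ 0.00086967, -0.04584855,  0.0163288 ]), 'finger_force': 0.0, 'width': 0.08571791778767696} 0.0187
```

View pics/top0.png

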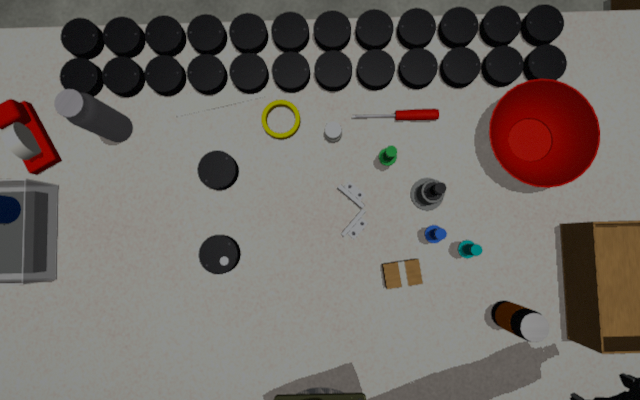

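View pics/side0.png

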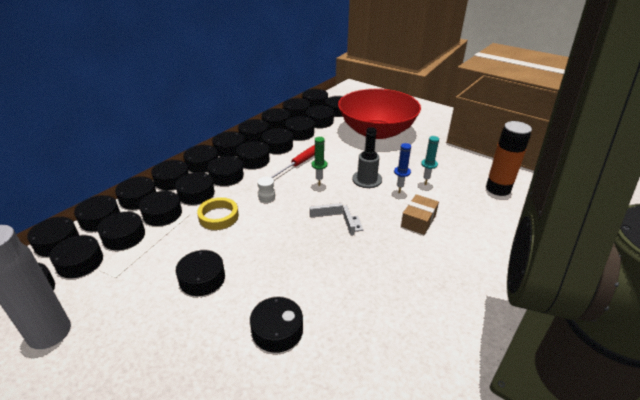

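The top view shows the target housing at about (219,254) with its disc at (224,261), the plain one at (217,170), the nest corner near (365,209) opening left (+y), and the black probe in its holder at (430,192). I'll enlarge this part.

```bash
python3 - <<'E'
from h import *
c=load('top0'); im=cv2.imread('pics/top0.png')
a=cv2.resize(im[165:285,325:455],None,fx=5,fy=5,interpolation=cv2.INTER_CUBIC)[:600]
b=cv2.resize(im[225:285,190:250],None,fx=5,fy=5,interpolation=cv2.INTER_CUBIC)
cv2.imwrite('pics/z1.png',a)
g=c['image'].astype(int).sum(2)
# housing top-face points through depth
P=np.array([np.r_[pt(c,u,v),u,v,g[v,u]] for v in range(225,285) for u in range(185,255)])
t=P[(P[:,2]>0.030)&(P[:,2]<0.045)]
print('lid n',len(t),np.median(t[:,2]),cv2.minEnclosingCircle(t[:,:2].astype(np.float32)), t[:,:2].mean(0))
s=t[(t[:,5]>330)]; print('disc',len(s),s[:,:5].mean(0), np.ptp(s[:,:2],axis=0))
# fences z 0.018-0.03
P=np.array([np.r_[pt(c,u,v),u,v] for v in range(170,250) for u in range(325,385)])
f=P[(P[:,2]>0.018)&(P[:,2]<0.032)]; print('fence n',len(f),np.median(f[:,2]))
for s in (f[f[:,4]<208],f[f[:,4]>=208]):
    print(cv2.minAreaRect(s[:,:2].astype(np.float32)), s.mean(0))
P=np.array([np.r_[pt(c,u,v),u,v] for v in range(165,225) for u in range(400,460)])
for lo,hi in((.06,.08),(.135,.15),(.003,.009)):
    s=P[(P[:,2]>lo)&(P[:,2]<hi)]; print(lo,len(s),s.mean(0) if len(s) else '',cv2.minEnclosingCircle(s[:,:2].astype(np.float32)) if len(s) else '')
E
```

```text
lid n 1222 0.03616452523456859 ((0.4225235879421234, 0.21748794615268707), 0.044288087636232376) [0.42273006 0.21685965]
disc 67 [4.15523174e-01 2.08808861e-01 3.62475572e-02 2.21402985e+02
 2.56791045e+02] [0.06734682 0.0616983 ]
fence n 299 0.025150297836808333
((0.5459465980529785, -0.08278879523277283), (0.07473453879356384, 0.010195249691605568), 48.13536071777344) [ 5.45721503e-01 -8.27957132e-02  2.51541531e-02  3.50473684e+02
  1.95532895e+02]
((0.4864462912082672, -0.08621853590011597), (0.009860687889158726, 0.07434836030006409), 47.92253875732422) [ 4.86077542e-01 -8.59291503e-02  2.51361802e-02  3.52625850e+02
  2.21816327e+02]
0.06 292 [ 5.45166570e-01 -2.52250596e-01  7.23664159e-02  4.29551370e+02
  1.91787671e+02] ((0.5480009913444519, -0.25887331366539), 0.02626824751496315)
0.135 119 [ 5.47444099e-01 -2.58019554e-01  1.41634851e-01  4.39277311e+02
  1.87277311e+02] ((0.5479303002357483, -0.25865957140922546), 0.01238842960447073)
0.003 517 [ 5.45320075e-01 -2.58672961e-01  5.10764301e-03  4.26442940e+02
  1.94497099e+02] ((0.5477411150932312, -0.2645203769207001), 0.09335365146398544)
```

View pics/z1.png

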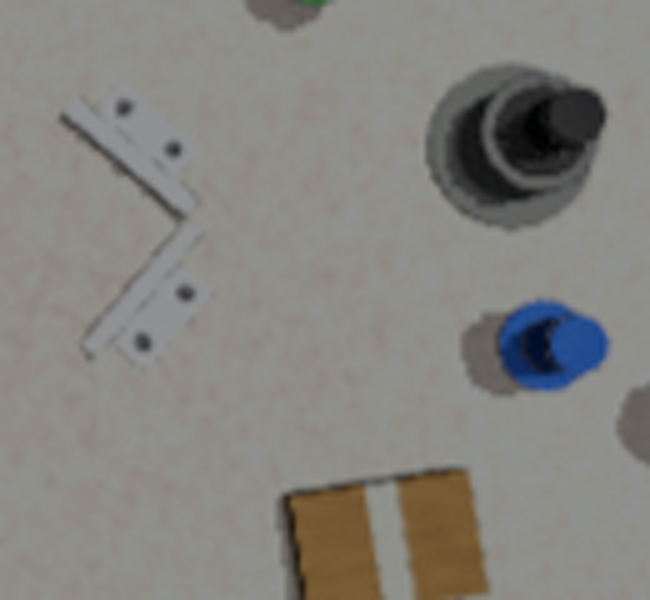

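```bash
cat >> h.py <<'E'
from scipy.spatial.transform import Rotation as R
def tool(phi):
    "pointing down, tool x at yaw phi (deg)"
    a=np.radians(phi); return R.from_matrix(np.array([[np.cos(a),np.sin(a),0],[np.sin(a),-np.cos(a),0],[0,0,-1]]).T)
def go(targets):
    s=sensors.get_state(); q=R.from_quat(s['ee_rot']); p=s['tcp_pos']
    print('t',s['time_s'],'tcp',p.round(4),'F',s['contact_force'].round(2),'w',round(s['width'],4),'q',s['joints'].round(2))
    for x,y,z,phi in targets:
        print((q.inv().apply(np.array([x,y,z])-p)/.3).round(4),((q.inv()*tool(phi)).as_rotvec()/np.pi).round(4))
E
python3 - <<'E'
from h import *
c=load('top0')
for u,v,z in((224,261,.0365),(219,254,.0365),(212,239,.0365),(217,170,.036)): print(ray(c,u,v,z).round(4))
P=np.array([pt(c,u,v) for v in range(290,345) for u in range(480,555)]); s=P[P[:,2]>.03]
print('bottle',s.min(0),s.max(0))
print('arm img')
go([(.20,-.47,.33,45),(.45,-.2,.33,45),(.5,.05,.30,80),(.395,.295,.12,109.6),(.395,.295,.012,109.6)])
E
```

```text
[0.406  0.203  0.0365]
[0.4218 0.214  0.0365]
[0.4555 0.2295 0.0365]
[0.6107 0.2174 0.036 ]
bottle [ 0.24461117 -0.44790386  0.030033  ] [ 0.45087059 -0.04042436  1.10309678]
arm img
t 0.1 tcp [ 0.1772 -0.4935  0.2306] F [-0.02 -0.17 -0.1 ] w 0.0857 q [-1.23  0.26 -0.14  1.17 -0.    1.57]
[ 0.0979 -0.0487 -0.3314] [-6.000e-04 -1.000e-04 -1.403e-01]
[ 1.1864 -0.6141 -0.3304] [-6.000e-04 -1.000e-04 -1.403e-01]
[ 1.6249 -1.3418 -0.2291] [-5.000e-04 -3.000e-04 -3.347e-01]
[ 1.5716 -2.2277  0.3724] [-4.000e-04 -4.000e-04 -4.991e-01]
[ 1.5716 -2.2271  0.7324] [-4.000e-04 -4.000e-04 -4.991e-01]
```

Request:
{"name": "apply_moves", "arguments": {"steps": [[[0, 0, -0.16], [0, 0, 0], 0.6], [[0, 0, -0.3], [0, 0, 0], 0.6], [[0.9, -0.6, -0.33], [0, 0, -0.14], 0.6], [[0.9, -0.6, -0.33], [0, 0, -0.14], 0.6], [[0.9, -0.6, -0.33], [0, 0, -0.14], 0.6]]}}

```text
time_s: 0.6
tcp_pos: [0.2673, -0.3726, 0.3255]
ee_rot: [0.923, 0.384, 0.0, 0.0]
contact_force: [1.5, -0.6, -0.6]
width: 0.0514
finger_force: 0.0
```

Request:
{"name": "apply_moves", "arguments": {"steps": [[[0.6, -0.9, 0], [0, 0, -0.2], 0.6], [[0.6, -0.9, 0], [0, 0, -0.2], 0.6], [[0.6, -0.9, 0], [0, 0, -0.2], 0.6], [[0.6, -0.9, 0], [0, 0, -0.2], 0.6], [[0.6, -0.9, 0], [0, 0, -0.2], 0.6]]}}

```text
time_s: 1.1
tcp_pos: [0.2168, -0.1267, 0.325]
ee_rot: [0.76, 0.65, 0.0, -0.0]
contact_force: [1.4, 1.6, 0.9]
width: 0.0513
finger_force: 0.0
```

```bash
python3 - <<'E'
from h import *
go([(.45,.15,.2,109.6),(.395,.295,.12,109.6),(.395,.295,.012,109.6)])
E
```

```text
t 1.1 tcp [ 0.2168 -0.1267  0.325 ] F [1.42 1.56 0.92] w 0.0513 q [-0.53 -0.25 -0.41  1.41  0.    1.2 ]
[1.0318 0.6243 0.4175] [ 0.     -0.0002 -0.1587]
[1.4805 0.3679 0.6844] [ 0.     -0.0002 -0.1587]
[1.4802 0.3679 1.0444] [ 0.     -0.0002 -0.1587]
```

Request:
{"name": "apply_moves", "arguments": {"steps": [[[0.95, 0.6, 0.2], [0, 0, -0.1587], 0.6], [[0.95, 0.6, 0.2], [0, 0, -0.1587], 0.6], [[0.95, 0.6, 0.2], [0, 0, -0.1587], 0.6], [[0.95, 0.6, 0.2], [0, 0, -0.1587], 0.6], [[0.95, 0.6, 0.2], [0, 0, -0.1587], 0.6]]}}

```text
time_s: 1.6
tcp_pos: [0.3806, 0.058, 0.2813]
ee_rot: [0.576, 0.817, -0.0, 0.0]
contact_force: [1.6, -1.4, 0.6]
width: 0.0512
finger_force: 0.0
```

```bash
python3 - <<'E'
from h import *
go([(.395,.295,.12,109.6),(.395,.295,.012,109.6)])
E
```

```text
t 1.6 tcp [0.3806 0.058  0.2813] F [ 1.57 -1.37  0.59] w 0.0512 q [ 0.15 -0.   -0.32  1.25 -0.    1.38]
[0.7282 0.3108 0.5374] [0.0001 0.0001 0.0003]
[0.7283 0.3108 0.8974] [0.0001 0.0001 0.0003]
```

Request:
{"name": "apply_moves", "arguments": {"steps": [[[0.728, 0.311, 0.5], [0, 0, 0], 0.6], [[0.728, 0.311, 0.5], [0, 0, 0], 0.6], [[0.728, 0.311, 0.5], [0, 0, 0], 0.6], [[0.728, 0.311, 0.5], [0, 0, 0], 0.6], [[0.728, 0.311, 0.5], [0, 0, 0], 0.6]]}}

```text
time_s: 2.1
tcp_pos: [0.3928, 0.2685, 0.1469]
ee_rot: [0.577, 0.817, -0.0, 0.0]
contact_force: [0.5, 0.3, 0.7]
width: 0.0513
finger_force: 0.0
```

Request:
{"name": "apply_moves", "arguments": {"steps": [[[0.035, 0.015, 0.1], [0, 0, 0], 0.6], [[0.035, 0.015, 0.1], [0, 0, 0], 0.6]]}}

```text
time_s: 2.3
tcp_pos: [0.3912, 0.2781, 0.1144]
ee_rot: [0.576, 0.818, -0.004, -0.001]
contact_force: [-0.4, -0.2, 1.1]
width: 0.0515
finger_force: 0.0
```

```bash
python3 - <<'E'
from h import *
go([(.395,.295,.012,109.6)])
E
```

```text
t 2.3 tcp [0.3912 0.2781 0.1144] F [-0.41 -0.16  1.06] w 0.0515 q [ 0.62  0.27 -0.45  0.86  0.    1.84]
[0.0493 0.0336 0.341 ] [-0.0024  0.0006  0.0006]
```

Request:
{"name": "apply_moves", "arguments": {"steps": [[[0.06, 0.03, 0.0], [0, 0, 0], 0.6], [[0.06, 0.03, 0.0], [0, 0, 0], 0.6]]}}

```text
time_s: 2.5
tcp_pos: [0.3973, 0.2991, 0.1191]
ee_rot: [0.577, 0.817, 0.001, 0.0]
contact_force: [-0.5, -0.7, 0.5]
width: 0.0512
finger_force: 0.0
```

```bash
python3 - <<'E'
from h import *
go([(.395,.295,.012,109.6)])
E
```

```text
t 2.5 tcp [0.3973 0.2991 0.1191] F [-0.53 -0.72  0.5 ] w 0.0512 q [ 0.65  0.29 -0.41  0.87  0.    1.87]
[-0.0106 -0.0124  0.357 ] [ 0.0004 -0.0002 -0.0002]
```

Request:
{"name": "apply_moves", "arguments": {"steps": [[[-0.01, -0.012, 0.15], [0, 0, 0], 0.6], [[-0.01, -0.012, 0.28], [0, 0, 0], 0.6], [[-0.01, -0.012, 0.35], [0, 0, 0], 0.6], [[-0.01, -0.012, 0.35], [0, 0, 0], 0.6]]}}

```text
time_s: 2.9
tcp_pos: [0.3921, 0.2912, 0.0117]
ee_rot: [0.578, 0.816, -0.003, -0.001]
contact_force: [0.1, -0.1, 0.1]
width: 0.0513
finger_force: 0.0
```

```bash
python3 - <<'E'
from h import *
go([(.395,.295,.012,109.6),(.5159-.047*.335,-.0447+.047*.942,.012,109.6)])
E
```

```text
t 2.9 tcp [0.3921 0.2912 0.0117] F [ 0.13 -0.12  0.12] w 0.0513 q [ 0.64  0.41 -0.57  0.6  -0.    1.87]
[ 0.0086  0.0134 -0.0012] [-0.0018  0.0007 -0.0009]
[-1.0367  0.0161  0.0011] [-0.0018  0.0007 -0.0009]
```

Request:
{"name": "apply_moves", "arguments": {"steps": [[[-0.03, 0.007, 0], [0, 0, 0], 0.6], [[-0.07, 0.013, 0], [0, 0, 0], 0.6], [[-0.11, 0.015, 0], [0, 0, 0], 0.6], [[-0.15, 0.015, 0], [0, 0, 0], 0.6], [[-0.2, 0.015, 0], [0, 0, 0], 0.6]]}}

```text
time_s: 3.4
tcp_pos: [0.4193, 0.2386, 0.0142]
ee_rot: [0.577, 0.817, 0.001, -0.0]
contact_force: [-0.6, 2.3, 0.0]
width: 0.0513
finger_force: 0.9
```

Request:
{"name": "apply_moves", "arguments": {"steps": [[[-0.05, 0, 0], [0, 0, 0], 0.6], [[-0.1, 0, 0], [0, 0, 0], 0.6], [[-0.15, 0, 0], [0, 0, 0], 0.6], [[-0.2, 0, 0], [0, 0, 0], 0.6], [[-0.25, 0, 0], [0, 0, 0], 0.6]]}}

```text
time_s: 3.9
tcp_pos: [0.4443, 0.1677, 0.0141]
ee_rot: [0.577, 0.817, 0.001, 0.0]
contact_force: [-0.6, 1.7, 1.0]
width: 0.0512
finger_force: 1.2
```

```bash
python3 - <<'E'
from h import *
shot('top','top1')
go([(.5159-.047*.335,-.0447+.047*.942,.012,109.6)])
c=load('top1')
p=sensors.get_state()['tcp_pos']+.047*np.array([.335,-.942,0]); print('expect housing',p)
P=np.array([pt(c,u,v) for v in range(180,300) for u in range(190,350)])
t=P[(P[:,2]>0.033)&(P[:,2]<0.039)&(np.hypot(*(P[:,:2]-p[:2]).T)<.07)]
print(len(t),t.mean(0),cv2.minEnclosingCircle(t[:,:2].astype(np.float32)))
E
```

```text
t 3.95 tcp [0.4449 0.1656 0.014 ] F [ 0.59 -0.94 -0.79] w 0.0515 q [ 0.36  0.38 -0.61  0.58 -0.    1.59]
[-0.5831 -0.0098  0.0078] [ 0.0004  0.0006 -0.0012]
expect housing [0.46061149 0.12127825 0.01403058]
938 [0.46327734 0.11927209 0.03609704] ((0.4619400203227997, 0.12383002042770386), 0.04444941505789757)
```

View pics/top1.png

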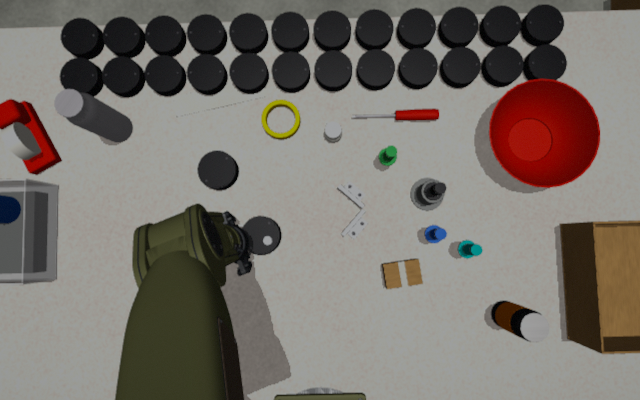

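The housing is now at (262,235), held in front of the fork with its disc at (267,240), and nothing else has moved. I'll keep pushing.

Request:
{"name": "apply_moves", "arguments": {"steps": [[[-0.05, -0.002, 0], [0, 0, 0], 0.6], [[-0.1, -0.004, 0], [0, 0, 0], 0.6], [[-0.15, -0.006, 0], [0, 0, 0], 0.6], [[-0.2, -0.008, 0], [0, 0, 0], 0.6], [[-0.25, -0.01, 0], [0, 0, 0], 0.6]]}}

```text
time_s: 4.45
tcp_pos: [0.466, 0.0963, 0.0139]
ee_rot: [0.577, 0.817, 0.001, -0.0]
contact_force: [0.0, 2.3, 1.0]
width: 0.0512
finger_force: 1.0
```

Request:
{"name": "apply_moves", "arguments": {"steps": [[[-0.05, 0, 0], [0, 0, 0], 0.6], [[-0.1, 0, 0], [0, 0, 0], 0.6], [[-0.15, 0, 0], [0, 0, 0], 0.6], [[-0.19, 0, 0], [0, 0, 0], 0.6], [[-0.22, 0, 0], [0, 0, 0], 0.6]]}}

```text
time_s: 4.95
tcp_pos: [0.488, 0.0339, 0.0136]
ee_rot: [0.577, 0.817, 0.0, -0.0]
contact_force: [-1.5, 2.4, 2.2]
width: 0.0514
finger_force: 1.4
```

```bash
python3 - <<'E'
from h import *
shot('top','top2')
go([(.5159-.047*.335,-.0447+.047*.942,.012,109.6)])
c=load('top2')
p=sensors.get_state()['tcp_pos']+.047*np.array([.335,-.942,0]); print('expect housing',p)
P=np.array([pt(c,u,v) for v in range(160,260) for u in range(260,380)])
t=P[(P[:,2]>0.033)&(P[:,2]<0.039)&(np.hypot(*(P[:,:2]-p[:2]).T)<.07)]
print(len(t),t.mean(0),cv2.minEnclosingCircle(t[:,:2].astype(np.float32)))
E
```

```text
t 5.0 tcp [0.4886 0.0327 0.0136] F [ 0.4  -1.22 -0.1 ] w 0.0512 q [ 0.07  0.4  -0.57  0.6  -0.    1.3 ]
[-0.1169 -0.0006  0.0055] [ 0.0002  0.0005 -0.0009]
expect housing [ 0.50439487 -0.01156381  0.01358542]
699 [ 0.50637964 -0.023074    0.03609959] ((0.5064955353736877, -0.011324038729071617), 0.04404579475522041)
```

Request:
{"name": "apply_moves", "arguments": {"steps": [[[-0.025, 0, 0], [0, 0, 0], 0.6], [[-0.05, 0, 0], [0, 0, 0], 0.6], [[-0.075, 0, 0], [0, 0, 0], 0.6], [[-0.09, 0, 0], [0, 0, 0], 0.6], [[-0.1, 0, 0], [0, 0, 0], 0.6]]}}

```text
time_s: 5.5
tcp_pos: [0.4979, 0.0059, 0.0132]
ee_rot: [0.577, 0.817, 0.0, -0.0]
contact_force: [-0.5, 0.7, 1.2]
width: 0.0515
finger_force: 1.3
```

Request:
{"name": "apply_moves", "arguments": {"steps": [[[-0.005, 0, 0], [0, 0, 0], 0.6], [[-0.01, 0, 0], [0, 0, 0], 0.6]]}}

```text
time_s: 5.7
tcp_pos: [0.4987, 0.0035, 0.0132]
ee_rot: [0.577, 0.817, 0.0, -0.0]
contact_force: [-0.2, 2.0, 2.4]
width: 0.0513
finger_force: 1.3
```

Request:
{"name": "apply_moves", "arguments": {"steps": [[[-0.005, 0, 0], [0, 0, 0], 0.6], [[-0.01, 0, 0], [0, 0, 0], 0.6]]}}

```text
time_s: 5.9
tcp_pos: [0.4989, 0.0024, 0.0132]
ee_rot: [0.577, 0.817, 0.001, -0.002]
contact_force: [-3.7, 8.4, 5.2]
width: 0.051
finger_force: 4.5
```

Request:
{"name": "apply_moves", "arguments": {"steps": [[[-0.004, 0, 0], [0, 0, 0], 0.6], [[-0.008, 0, 0], [0, 0, 0], 0.6], [[-0.008, 0, 0], [0, 0, 0], 0.6]]}}

```text
time_s: 6.2
tcp_pos: [0.4988, 0.0022, 0.0133]
ee_rot: [0.576, 0.817, 0.003, -0.004]
contact_force: [-4.4, 12.8, 6.3]
width: 0.0514
finger_force: 6.1
```

```bash
python3 - <<'E'
from h import *
c=shot('top','top3')
go([])
p=np.array([.5159,-.0447])
P=np.array([np.r_[pt(c,u,v),u,v] for v in range(160,260) for u in range(260,380)])
t=P[(P[:,2]>0.033)&(P[:,2]<0.039)&(np.hypot(*(P[:,:2]-p).T)<.06)]
print(len(t),t.mean(0),cv2.minEnclosingCircle(t[:,:2].astype(np.float32)))
im=cv2.imread('pics/top3.png')[160:260,280:400]; cv2.imwrite('pics/z3.png',cv2.resize(im,None,fx=6,fy=6,interpolation=cv2.INTER_CUBIC))
E
```

```text
t 6.25 tcp [0.4987 0.0022 0.0132] F [-5.08 12.83  5.47] w 0.0514 q [-0.    0.42 -0.55  0.61  0.01  1.23]
342 [ 5.15013510e-01 -6.62730407e-02  3.62681652e-02  3.43669591e+02
  2.08953216e+02] ((0.5152856111526489, -0.056963175535202026), 0.04064098000526428)
```

View pics/z3.png

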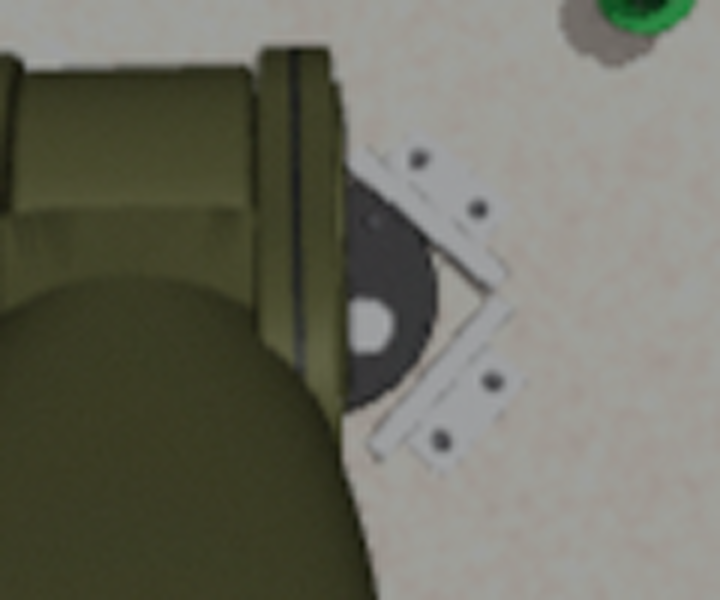

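The lid touches the upper (+x) fence, and there may be a gap at the lower one. I'll back off and measure.

Request:
{"name": "apply_moves", "arguments": {"steps": [[[0.05, 0, 0], [0, 0, 0], 0.6], [[0.15, 0, 0], [0, 0, 0], 0.6], [[0.25, 0, 0], [0, 0, 0], 0.6], [[0.3, 0, 0], [0, 0, 0], 0.6], [[0.3, 0, 0], [0, 0, 0], 0.6]]}}

```text
time_s: 6.75
tcp_pos: [0.4696, 0.0843, 0.0131]
ee_rot: [0.576, 0.818, -0.001, 0.0]
contact_force: [-0.1, 0.4, -0.5]
width: 0.0514
finger_force: 0.0
```

```bash
cat >> h.py <<'E'
from scipy.optimize import least_squares
def housing(c,p=(.5159,-.0447)):
    P=np.array([np.r_[pt(c,u,v),u,v] for v in range(150,270) for u in range(250,390)]); p=np.array(p)
    t=P[(P[:,2]>0.033)&(P[:,2]<0.039)&(np.hypot(*(P[:,:2]-p).T)<.06)]
    print('lid',len(t),t[:,:2].mean(0).round(4),[np.round(x,4) for x in cv2.minEnclosingCircle(t[:,:2].astype(np.float32))])
    g=c['image'].astype(int).sum(2); s=t[g[t[:,4].astype(int),t[:,3].astype(int)]>300]
    s=s[np.hypot(*(s[:,:2]-p).T)<.032]
    print('disc',len(s),s.mean(0).round(4),np.ptp(s[:,:2],axis=0).round(3))
    f=P[(P[:,2]>0.018)&(P[:,2]<0.030)]
    A=np.array([-.745,.667]);B=np.array([.670,.742])
    q=t[:,:2].mean(0)
    for n,k,p0 in(('A',A,(.5459,-.0828)),('B',B,(.4864,-.0862))): print('gap to',n,((q-p0)@k-.049)*1000)
E
python3 - <<'E'
from h import *
c=shot('top','top4'); go([]); housing(c)
cv2.imwrite('pics/z4.png',cv2.resize(cv2.imread('pics/top4.png')[160:260,280:400],None,fx=6,fy=6,interpolation=cv2.INTER_CUBIC))
E
```

```text
t 6.8 tcp [0.4703 0.0834 0.0132] F [-0.65 -1.82 -0.09] w 0.0513 q [ 0.18  0.39 -0.6   0.58 -0.    1.4 ]
lid 1020 [ 0.5165 -0.0419] [array([ 0.5169, -0.0415]), np.float64(0.044)]
disc 62 [ 5.045000e-01 -5.850000e-02  3.680000e-02  3.403226e+02  2.136935e+02] [0.018 0.02 ]
gap to A 0.1667614241883872
gap to B 4.028088770513694
```

View pics/z4.png

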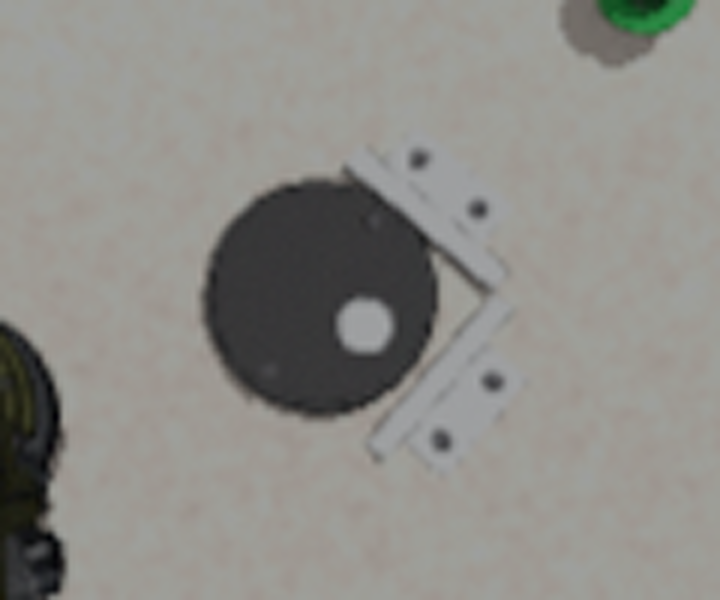

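```bash
python3 - <<'E'
from h import *
go([(.556,.07,.012,62),(.5545,.031,.012,62)])
E
```

```text
t 6.8 tcp [0.4703 0.0834 0.0132] F [-0.65 -1.82 -0.09] w 0.0513 q [ 0.18  0.39 -0.6   0.58 -0.    1.4 ]
[-0.1382  0.254   0.0041] [2.000e-04 5.000e-04 2.646e-01]
[-0.2589  0.2056  0.0043] [2.000e-04 5.000e-04 2.646e-01]
```

Request:
{"name": "apply_moves", "arguments": {"steps": [[[-0.03, 0.06, 0], [0, 0, 0.045], 0.5], [[-0.06, 0.11, 0], [0, 0, 0.09], 0.5], [[-0.08, 0.16, 0], [0, 0, 0.135], 0.5], [[-0.11, 0.21, 0], [0, 0, 0.18], 0.5], [[-0.138, 0.254, 0], [0, 0, 0.225], 0.5]]}}

```text
time_s: 7.3
tcp_pos: [0.5577, 0.0681, 0.0132]
ee_rot: [0.826, 0.564, 0.0, 0.001]
contact_force: [0.2, -0.0, 0.2]
width: 0.0427
finger_force: 0.0
```

Request:
{"name": "apply_moves", "arguments": {"steps": [[[0, 0, 0], [0, 0, 0.0396], 0.5], [[0, 0, 0], [0, 0, 0.0396], 0.5]]}}

```text
time_s: 7.5
tcp_pos: [0.5571, 0.0682, 0.0131]
ee_rot: [0.858, 0.514, -0.0, 0.001]
contact_force: [-0.9, -0.0, 0.6]
width: 0.0426
finger_force: 0.0
```

```bash
python3 - <<'E'
from h import *
S=np.array([.5142,-.0448]);d=np.array([.469,.883])
go([(*(S+k*d),.012,62) for k in(.075,.053,.0495)])
E
```

```text
t 7.5 tcp [0.5571 0.0682 0.0131] F [-0.93 -0.01  0.55] w 0.0426 q [ 0.12  0.5  -0.39  0.68 -0.    2.19]
[-0.1496  0.0508  0.0037] [ 0.0004  0.0002 -0.0011]
[-0.2229  0.0511  0.0038] [ 0.0004  0.0002 -0.0011]
[-0.2346  0.0512  0.0038] [ 0.0004  0.0002 -0.0011]
```

Request:
{"name": "apply_moves", "arguments": {"steps": [[[-0.05, 0.03, 0], [0, 0, 0], 0.5], [[-0.1, 0.05, 0], [0, 0, 0], 0.5], [[-0.15, 0.05, 0], [0, 0, 0], 0.5], [[-0.18, 0.05, 0], [0, 0, 0], 0.5], [[-0.205, 0.05, 0], [0, 0, 0], 0.5]]}}

```text
time_s: 8.0
tcp_pos: [0.5393, 0.0073, 0.0132]
ee_rot: [0.858, 0.514, -0.0, -0.0]
contact_force: [-0.1, -0.5, -0.1]
width: 0.043
finger_force: 0.0
```

Request:
{"name": "apply_moves", "arguments": {"steps": [[[-0.006, 0, 0], [0, 0, 0], 0.5], [[-0.012, 0, 0], [0, 0, 0], 0.5], [[-0.018, 0, 0], [0, 0, 0], 0.5]]}}

```text
time_s: 8.3
tcp_pos: [0.5381, 0.0038, 0.0134]
ee_rot: [0.857, 0.515, 0.0, 0.0]
contact_force: [0.4, 0.3, -0.3]
width: 0.0428
finger_force: 0.0
```

Request:
{"name": "apply_moves", "arguments": {"steps": [[[-0.005, 0, 0], [0, 0, 0], 0.5], [[-0.01, 0, 0], [0, 0, 0], 0.5]]}}

```text
time_s: 8.5
tcp_pos: [0.5369, 0.0015, 0.0134]
ee_rot: [0.857, 0.515, 0.001, -0.0]
contact_force: [-0.0, 2.9, 0.4]
width: 0.0427
finger_force: 1.0
```

Request:
{"name": "apply_moves", "arguments": {"steps": [[[-0.005, 0, 0], [0, 0, 0], 0.5], [[-0.01, 0, 0], [0, 0, 0], 0.5]]}}

```text
time_s: 8.7
tcp_pos: [0.535, -0.0007, 0.0133]
ee_rot: [0.857, 0.515, 0.001, -0.001]
contact_force: [-0.8, 5.2, 0.1]
width: 0.0424
finger_force: 2.4
```

Request:
{"name": "apply_moves", "arguments": {"steps": [[[-0.005, 0, 0], [0, 0, 0], 0.5], [[-0.01, 0, 0], [0, 0, 0], 0.5]]}}

```text
time_s: 8.9
tcp_pos: [0.5345, -0.0014, 0.0135]
ee_rot: [0.857, 0.515, 0.003, -0.003]
contact_force: [2.5, 12.5, 1.0]
width: 0.0424
finger_force: 6.0
```

Request:
{"name": "apply_moves", "arguments": {"steps": [[[0.05, 0, 0], [0, 0, 0], 0.5], [[0.15, 0, 0], [0, 0, 0], 0.5], [[0.25, 0, 0], [0, 0, 0], 0.5], [[0.3, 0, -0.1], [0, 0, 0], 0.5], [[0.3, 0, -0.25], [0, 0, 0], 0.5]]}}

```text
time_s: 9.4
tcp_pos: [0.5751, 0.0763, 0.0864]
ee_rot: [0.857, 0.515, -0.003, -0.0]
contact_force: [0.3, -0.3, 1.2]
width: 0.0427
finger_force: 0.0
```

```bash
python3 - <<'E'
from h import *
c=shot('top','top5'); go([]); housing(c,(.5142,-.0448))
cv2.imwrite('pics/z5.png',cv2.resize(cv2.imread('pics/top5.png')[160:260,280:400],None,fx=6,fy=6,interpolation=cv2.INTER_CUBIC))
E
```

```text
t 9.45 tcp [0.5803 0.0762 0.0956] F [ 0.99 -0.39  4.3 ] w 0.0426 q [ 0.13  0.44 -0.23  0.89 -0.    2.19]
lid 1040 [ 0.514  -0.0457] [array([ 0.5141, -0.0452]), np.float64(0.0439)]
disc 60 [ 5.016000e-01 -6.240000e-02  3.680000e-02  3.421167e+02  2.149833e+02] [0.018 0.018]
gap to A -0.4737220022683897
gap to B -0.4414161830092328
```

View pics/z5.png

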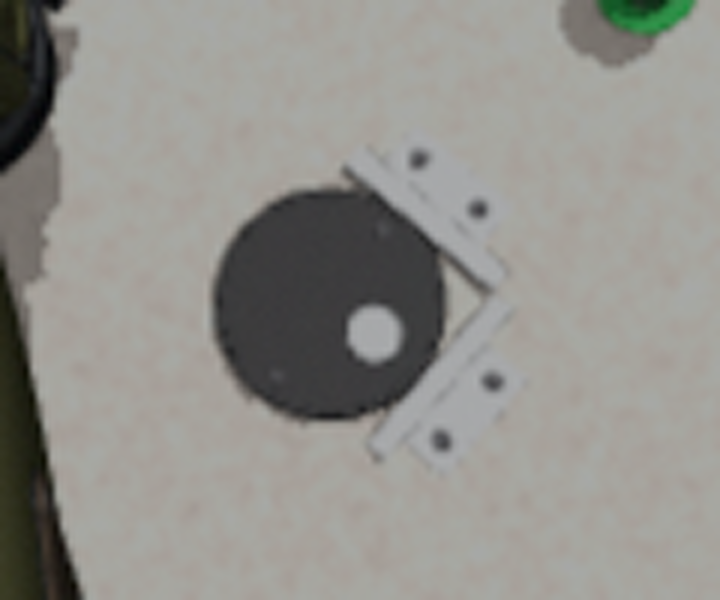

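The housing is now seated against both fences, with equal residual gaps of about -0.45 mm and the disc at (342,215). Next is the probe.

```bash
python3 - <<'E'
from h import *
c=load('top5'); print('spot',ray(c,342.2,215.2,.0365).round(4))
P=np.array([pt(c,u,v) for v in range(140,265) for u in range(375,490)])
for n,(x,y) in {'probe':(.548,-.2587),'blue':(.455,-.265),'green':(.62,-.17)}.items():
    s=P[(np.hypot(P[:,0]-x,P[:,1]-y)<.05)&(P[:,2]>.08)]; print(n,len(s),s.mean(0).round(4),s[:,2].max().round(3))
    s=s[s[:,2]>s[:,2].max()-.008]; print(cv2.minEnclosingCircle(s[:,:2].astype(np.float32)))
go([(.55,-.1,.26,40),(.548,-.2587,.2,40)])
E
```

```text
spot [ 0.5011 -0.0626  0.0365]
probe 186 [ 0.5462 -0.2555  0.1288] 0.147
((0.547301709651947, -0.25829756259918213), 0.01189163513481617)
blue 160 [ 0.4553 -0.2548  0.1236] 0.137
((0.45536720752716064, -0.2574723958969116), 0.011858698911964893)
green 156 [ 0.625  -0.1621  0.1233] 0.137
((0.6269468665122986, -0.16384434700012207), 0.012098780833184719)
t 9.45 tcp [0.5803 0.0762 0.0956] F [ 0.99 -0.39  4.3 ] w 0.0426 q [ 0.13  0.44 -0.23  0.89 -0.    2.19]
[-0.5642  0.1912 -0.5483] [ 0.0024 -0.0015  0.1222]
[-1.035   0.4321 -0.3478] [ 0.0024 -0.0015  0.1222]
```

Request:
{"name": "apply_moves", "arguments": {"steps": [[[0, 0, -0.16], [0, 0, 0.04], 0.6], [[-0.1, 0.04, -0.3], [0, 0, 0.08], 0.6], [[-0.56, 0.19, -0.5], [0, 0, 0.122], 0.6], [[-0.56, 0.19, -0.5], [0, 0, 0.122], 0.6], [[-0.56, 0.19, -0.5], [0, 0, 0.122], 0.6]]}}

```text
time_s: 9.95
tcp_pos: [0.5485, -0.0932, 0.2356]
ee_rot: [0.94, 0.342, -0.0, 0.001]
contact_force: [1.4, 0.1, -0.8]
width: 0.0513
finger_force: 0.0
```

```bash
python3 - <<'E'
from h import *
go([(.5478,-.2585,.2,40),(.5478,-.2585,.092,40)])
E
```

```text
t 9.95 tcp [ 0.5485 -0.0932  0.2356] F [ 1.43  0.11 -0.8 ] w 0.0513 q [-0.17  0.31 -0.05  1.2  -0.    2.28]
[-0.3556  0.4205  0.1198] [ 0.0007  0.0003 -0.0002]
[-0.3552  0.4197  0.4798] [ 0.0007  0.0003 -0.0002]
```

Request:
{"name": "apply_moves", "arguments": {"steps": [[[-0.355, 0.42, 0.08], [0, 0, 0], 0.6], [[-0.355, 0.42, 0.08], [0, 0, 0], 0.6], [[-0.355, 0.42, 0.08], [0, 0, 0], 0.6], [[-0.355, 0.42, 0.08], [0, 0, 0], 0.6], [[-0.355, 0.42, 0.08], [0, 0, 0], 0.6]]}}

```text
time_s: 10.45
tcp_pos: [0.5473, -0.259, 0.2095]
ee_rot: [0.941, 0.34, -0.001, 0.0]
contact_force: [0.1, -0.1, -0.4]
width: 0.0516
finger_force: 0.0
```

```bash
python3 - <<'E'
from h import *
go([(.5478,-.2585,.15,40),(.5478,-.2585,.092,40)])
E
```

```text
t 10.45 tcp [ 0.5473 -0.259   0.2095] F [ 0.08 -0.08 -0.43] w 0.0516 q [-0.44  0.41  0.03  1.19 -0.    2.01]
[ 2.600e-03 -1.000e-04  1.982e-01] [-0.0001  0.0006 -0.0017]
[ 0.003  -0.      0.3916] [-0.0001  0.0006 -0.0017]
```

Request:
{"name": "apply_moves", "arguments": {"steps": [[[0.003, 0, 0.13], [0, 0, 0], 0.6], [[0.003, 0, 0.24], [0, 0, 0], 0.6], [[0.003, 0, 0.34], [0, 0, 0], 0.6], [[0.003, 0, 0.39], [0, 0, 0], 0.6], [[0.003, 0, 0.39], [0, 0, 0], 0.6]]}}

```text
time_s: 10.95
tcp_pos: [0.5467, -0.2531, 0.091]
ee_rot: [0.94, 0.342, -0.002, -0.002]
contact_force: [-0.4, -0.2, -0.5]
width: 0.0509
finger_force: 0.0
```

Request:
{"name": "apply_moves", "arguments": {"steps": [[[0, 0, 0], [0, 0, 0], 0.25], [[0, 0, 0], [0, 0, 0], 0.15], [[0, 0, 0], [0, 0, 0], 0.1], [[0, 0, 0], [0, 0, 0], 0.0], [[0, 0, 0], [0, 0, 0], 0.0]]}}

```text
time_s: 11.45
tcp_pos: [0.5499, -0.2558, 0.0952]
ee_rot: [0.94, 0.342, 0.001, 0.001]
contact_force: [0.3, 1.8, 5.5]
width: 0.0226
finger_force: 58.7
```

```bash
python3 - <<'E'
from h import *
s=sensors.get_state(); print(s['finger_force']); shot('side','side1')
cv2.imwrite('pics/z6.png',cv2.resize(cv2.imread('pics/side1.png')[60:260,280:480],None,fx=3,fy=3))
go([])
E
```

```text
58.70543718338013
t 11.5 tcp [ 0.5499 -0.2558  0.0952] F [0.4  1.68 6.42] w 0.0223 q [-0.44  0.48 -0.17  0.92  0.    2.01]
```

View pics/z6.png

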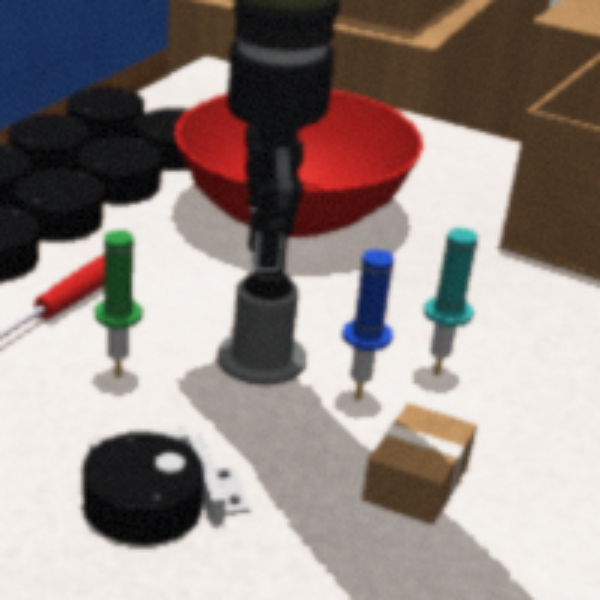

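The gripper is holding the black probe in the holder and the look-alikes are untouched. I'll lift it straight up.

Request:
{"name": "apply_moves", "arguments": {"steps": [[[0, 0, -0.03], [0, 0, 0], 0], [[0, 0, -0.1], [0, 0, 0], 0], [[0, 0, -0.2], [0, 0, 0], 0], [[0, 0, -0.3], [0, 0, 0], 0], [[0, 0, -0.3], [0, 0, 0], 0]]}}

```text
time_s: 12.0
tcp_pos: [0.551, -0.2572, 0.1885]
ee_rot: [0.94, 0.341, 0.003, 0.003]
contact_force: [1.1, 0.3, -0.7]
width: 0.0226
finger_force: 58.8
```

```bash
python3 - <<'E'
from h import *
go([(.5013,-.0625,.175,40)])
E
```

```text
t 12.0 tcp [ 0.551  -0.2572  0.1885] F [ 1.12  0.25 -0.73] w 0.0226 q [-0.44  0.42 -0.02  1.13 -0.    2.01]
[ 0.2891 -0.6046  0.0411] [ 0.0025 -0.001  -0.0005]
```

Request:
{"name": "apply_moves", "arguments": {"steps": [[[0.05, -0.1, 0], [0, 0, 0], 0], [[0.11, -0.23, 0], [0, 0, 0], 0], [[0.175, -0.37, 0], [0, 0, 0], 0], [[0.24, -0.5, 0.02], [0, 0, 0], 0], [[0.28, -0.58, 0.04], [0, 0, 0], 0]]}}

```text
time_s: 12.5
tcp_pos: [0.4993, -0.066, 0.1708]
ee_rot: [0.94, 0.342, -0.001, -0.001]
contact_force: [0.3, -0.4, -0.8]
width: 0.0228
finger_force: 59.0
```

Request:
{"name": "apply_moves", "arguments": {"steps": [[[0.009, -0.02, 0], [0, 0, 0], 0], [[0.009, -0.02, 0], [0, 0, 0], 0]]}}

```text
time_s: 12.7
tcp_pos: [0.4988, -0.0615, 0.1711]
ee_rot: [0.94, 0.342, -0.001, 0.0]
contact_force: [-0.2, 0.4, -0.1]
width: 0.0227
finger_force: 59.0
```

```bash
python3 - <<'E'
from h import *
w=camera('wrist'); T=w['tool_from_camera']; print(T.round(3).tolist(), w['K'][0,0])
go([(.5013,-.0625,.175,40)])
c=shot('side','side2')
def proj(c,p): 
    q=c['K']@(np.linalg.inv(c['pose'])@np.append(p,1))[:3]; return q[:2]/q[2]
s=sensors.get_state(); t=s['tcp_pos']; ax=R.from_quat(s['ee_rot']).apply([0,0,1]); print(ax)
print('tip exp',proj(c,t+ax*.085),'collar exp',proj(c,t+ax*.025),'tcp',proj(c,t))
u,v=map(int,proj(c,t+ax*.05)); print(u,v)
a=cv2.imread('pics/side2.png')[v-50:v+60,u-60:u+60]; b=w['image'][:,:,::-1]
a=cv2.resize(a,None,fx=5,fy=5,interpolation=cv2.INTER_CUBIC); print('crop origin',u-60,v-50)
cv2.imwrite('pics/z7.png',a); cv2.imwrite('pics/w7.png',b); np.savez('pics/w7.npz',**w)
E
```

```text
[[0.0, -0.963, -0.269, 0.068], [1.0, -0.0, 0.001, -0.0], [-0.001, -0.269, 0.963, -0.142], [0.0, 0.0, 0.0, 1.0]] 341.20716194198053
t 12.75 tcp [ 0.4996 -0.0624  0.1714] F [-0.73  0.26 -0.26] w 0.0228 q [-0.12  0.26 -0.3   1.01 -0.    2.32]
[ 0.0041  0.0037 -0.012 ] [ 0.0002  0.0002 -0.0002]
[ 4.89633578e-04 -8.55772358e-04 -9.99999514e-01]
tip exp [337.27722363 194.04136652] collar exp [338.21663512 169.6954142 ] tcp [338.63243572 158.91945305]
337 180
crop origin 277 130
```

View pics/z7.png

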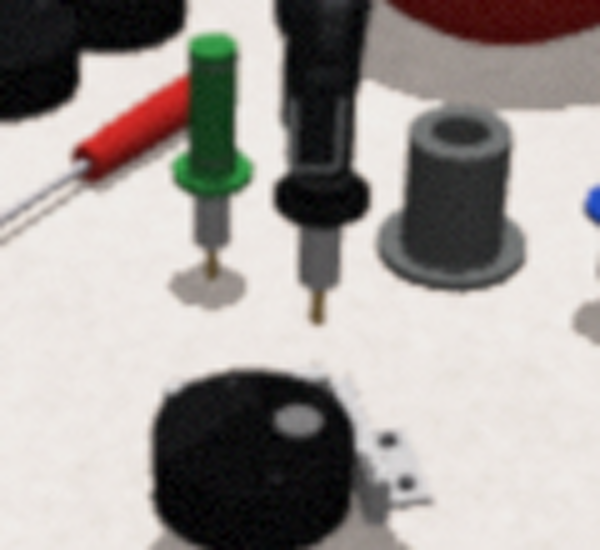

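```bash
python3 - <<'E'
from h import *
c=load('side2')
print('spot in side',ray(c,336.8,214.2,.0365))
x=ray(c,340.5,194.5,.1714-.085); y=ray(c,341.4,169.4,.1714-.0265); t=np.array([.4996,-.0624,0])
q=R.from_quat([.94,.342,-.001,0])
for p in(x,y): print('probe pt',p,'minus tcp in tool',q.inv().apply(p-t)[:2])
# housing in the side view
print('image disc blob:')
im=c['image'].astype(int).sum(2); m=np.zeros_like(im,bool); m[205:222,325:348]=True
yy,xx=np.where(m&(im>300)&(im<560)); print(len(xx),xx.mean(),yy.mean(),np.ptp(xx),np.ptp(yy))
# wrist: where do tip and spot land
w=load('w7'); T=np.linalg.inv(w['tool_from_camera'])
for p in([-.004,0,.085],[0,0,.085],[.001,-.001,.1714-.0365]):
    h=w['K']@(T@np.append(p,1))[:3]; print('wrist px',h[:2]/h[2])
E
```

```text
spot in side [ 0.49702105 -0.059614    0.0365    ]
probe pt [ 0.49400551 -0.06593948  0.0864    ] minus tcp in tool [-0.00672331 -0.0009421 ]
probe pt [ 0.49712474 -0.06983123  0.1449    ] minus tcp in tool [-0.00694409  0.00400419]
image disc blob:
51 338.3137254901961 211.5686274509804 14 11
wrist px [315.95903419 213.9466611 ]
wrist px [315.95934779 208.45564301]
wrist px [314.71381088 190.14300817]
```

```bash
python3 - <<'E'
import cv2
im=cv2.imread('pics/w7.png')[140:260,236:396]
cv2.imwrite('pics/w8.png',cv2.resize(im,None,fx=5,fy=5,interpolation=cv2.INTER_CUBIC))
E
```

```text
(no output)
```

View pics/w8.png

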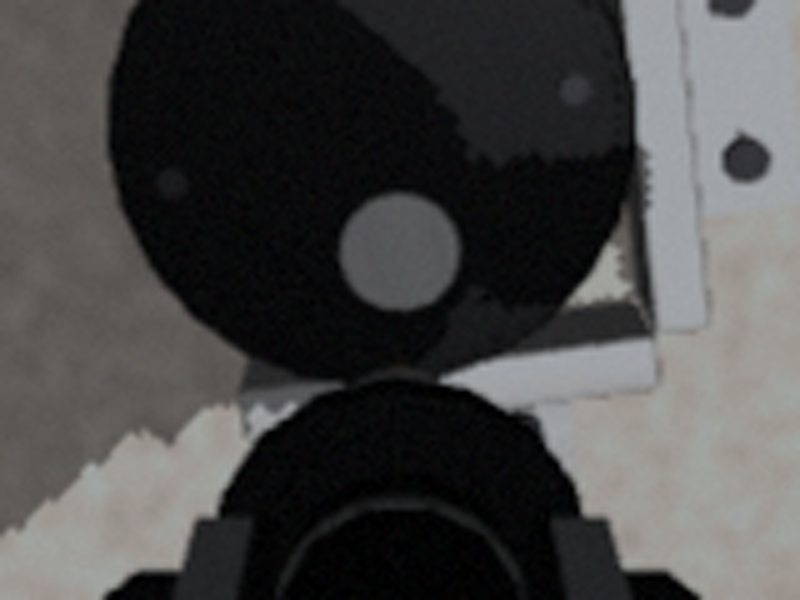

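```bash
python3 - <<'E'
from h import *
w=load('w7'); T=w['tool_from_camera']; Ti=np.linalg.inv(T)
pj=lambda p:(lambda h:(h[:2]/h[2]).round(1))(w['K']@(Ti@np.append(p,1))[:3])
for o in(0,-.003,-.005,-.007): print(o,'bottom edge',pj([o+.02,0,.025]),'top edge',pj([o+.02,0,.019]),'tip front',pj([o+.003,0,.084]),'sides',pj([o,.02,.019]),'handle r',pj([o+.012,0,.0]))
for v in range(204,252,3):
    d=float(w['depth'][v,316]); print(v,(T@np.append(np.linalg.solve(w['K'],[316,v,1])*d,1))[:3].round(4))
for u,v in((316,190),(310,190),(322,190)):
    d=float(w['depth'][v,u]); print((T@np.append(np.linalg.solve(w['K'],[u,v,1])*d,1))[:3].round(4))
E
```

```text
0 bottom edge [316.1 204.7] top edge [316.1 208. ] tip front [316.  204.7] sides [355.4 245.7] handle r [316.1 237.4]
-0.003 bottom edge [316.1 210.3] top edge [316.1 213.8] tip front [316.  208.9] sides [355.2 251.2] handle r [316.1 243.7]
-0.005 bottom edge [316.1 214. ] top edge [316.1 217.7] tip front [316.  211.6] sides [355.1 254.8] handle r [316.1 247.9]
-0.007 bottom edge [316.1 217.7] top edge [316.1 221.5] tip front [316.  214.4] sides [355.  258.4] handle r [316.1 252. ]
204 [-1.100e-02  1.000e-04  1.348e-01]
207 [-1.360e-02  1.000e-04  1.347e-01]
210 [-1.630e-02  1.000e-04  1.348e-01]
213 [-1.90e-02  1.00e-04  1.35e-01]
216 [ 0.0144 -0.      0.0235]
219 [ 0.0141 -0.      0.0195]
222 [ 0.0125 -0.      0.0195]
225 [ 0.0113 -0.      0.0185]
228 [ 0.0091 -0.      0.0203]
231 [ 0.0079 -0.      0.0193]
234 [ 0.0059 -0.      0.0203]
237 [ 0.0059 -0.      0.0161]
240 [ 0.0067 -0.      0.01  ]
243 [ 0.0062 -0.      0.0075]
246 [ 0.0062 -0.      0.0041]
249 [ 0.0058 -0.      0.0015]
[1.400e-03 1.000e-04 1.337e-01]
[ 0.0012 -0.0049  0.1347]
[0.0008 0.0051 0.1361]
```

The wrist depth puts the probe axis 5.8 mm behind the TCP in tool x and the contact disc at +1.1 mm. So I'll shift +6.9 mm in x, then lower gently.

Request:
{"name": "apply_moves", "arguments": {"steps": [[[0.012, 0, 0], [0, 0, 0], 0], [[0.023, 0, 0.04], [0, 0, 0], 0], [[0.023, 0, 0.09], [0, 0, 0], 0], [[0.023, 0, 0.13], [0, 0, 0], 0], [[0.023, 0, 0.14], [0, 0, 0], 0]]}}

```text
time_s: 13.3
tcp_pos: [0.5036, -0.0578, 0.1274]
ee_rot: [0.94, 0.341, -0.002, -0.001]
contact_force: [-0.4, -0.5, -1.1]
width: 0.023
finger_force: 59.0
```

Request:
{"name": "apply_moves", "arguments": {"steps": [[[0, 0, 0], [0, 0, 0], 0], [[0, 0, 0], [0, 0, 0], 0], [[0, 0, 0], [0, 0, 0], 0]]}}

```text
time_s: 13.6
tcp_pos: [0.5054, -0.0577, 0.1301]
ee_rot: [0.94, 0.341, 0.001, 0.0]
contact_force: [0.2, 0.3, -1.1]
width: 0.0229
finger_force: 59.0
```

```bash
python3 - <<'E'
from h import *
w=camera('wrist'); T=w['tool_from_camera']; go([])
f=lambda u,v:(T@np.append(np.linalg.solve(w['K'],[u,v,1])*float(w['depth'][v,u]),1))[:3].round(4)
g=w['image'].astype(int).sum(2)
for v in range(150,250,6): print(v,f(316,v),g[v,316])
print(R.from_quat(sensors.get_state()['ee_rot']).apply([0,0,1]))
E
```

```text
t 13.65 tcp [ 0.5054 -0.0577  0.1301] F [-0.56  0.61 -0.49] w 0.0223 q [-0.11  0.3  -0.36  0.91 -0.    2.33]
150 [0.0394 0.     0.0936] 104
156 [0.0352 0.     0.0942] 65
162 [0.0309 0.     0.0949] 30
168 [0.0268 0.     0.0941] 28
174 [0.0225 0.     0.0943] 16
180 [0.0182 0.     0.0945] 31
186 [0.0137 0.     0.095 ] 24
192 [0.0097 0.     0.0932] 15
198 [0.0051 0.     0.0941] 31
204 [0.0006 0.     0.0943] 262
210 [-0.0036  0.      0.0931] 262
216 [ 0.0143 -0.      0.0239] 4
222 [ 0.0124 -0.      0.02  ] 19
228 [ 0.0095 -0.      0.0193] 22
234 [ 0.0064 -0.      0.0188] 16
240 [ 0.0065 -0.      0.0107] 95
246 [ 0.006  -0.      0.0045] 0
[ 1.34425427e-03 -1.68776538e-04 -9.99999082e-01]
```

Request:
{"name": "apply_moves", "arguments": {"steps": [[[0, 0, 0.008], [0, 0, 0], 0], [[0, 0, 0.016], [0, 0, 0], 0], [[0, 0, 0.023], [0, 0, 0], 0], [[0, 0, 0.026], [0, 0, 0], 0], [[0, 0, 0.026], [0, 0, 0], 0]]}}

```text
time_s: 14.15
tcp_pos: [0.5046, -0.0576, 0.1215]
ee_rot: [0.94, 0.341, -0.0, -0.0]
contact_force: [0.4, -0.8, -1.0]
width: 0.0225
finger_force: 59.0
```

Request:
{"name": "apply_moves", "arguments": {"steps": [[[0, 0, 0.003], [0, 0, 0], 0], [[0, 0, 0.006], [0, 0, 0], 0], [[0, 0, 0.006], [0, 0, 0], 0]]}}

```text
time_s: 14.45
tcp_pos: [0.5049, -0.0576, 0.12]
ee_rot: [0.94, 0.341, 0.0, 0.0]
contact_force: [-0.9, -0.0, 0.0]
width: 0.0225
finger_force: 59.0
```

```bash
python3 - <<'E'
from h import *
import time
go([]);  camera('wrist'); go([])
E
```

```text
t 14.45 tcp [ 0.5049 -0.0576  0.12  ] F [-0.92 -0.04  0.03] w 0.0225 q [-0.11  0.31 -0.38  0.88  0.    2.33]
t 14.5 tcp [ 0.5049 -0.0576  0.12  ] F [-1.02 -0.44  0.  ] w 0.0229 q [-0.11  0.31 -0.38  0.88 -0.    2.33]
```

Request:
{"name": "apply_moves", "arguments": {"steps": [[[0, 0, 0.003], [0, 0, 0], 0], [[0, 0, 0.007], [0, 0, 0], 0], [[0, 0, 0.007], [0, 0, 0], 0]]}}

```text
time_s: 14.8
tcp_pos: [0.5049, -0.0576, 0.1178]
ee_rot: [0.94, 0.341, 0.0, 0.0]
contact_force: [-0.6, -0.0, 1.3]
width: 0.0226
finger_force: 59.0
```

```bash
cat >> h.py <<'E'
def avg(n=16):
    F=[];Z=[];D=[]
    for i in range(n):
        w=camera('wrist'); s=sensors.get_state(); F.append(s['contact_force']); Z.append(s['tcp_pos'])
        T=w['tool_from_camera']; L=[]
        for u in range(306,327,2):
            for v in range(120,200,2): L.append((T@np.append(np.linalg.solve(w['K'],[u,v,1])*float(w['depth'][v,u]),1))[2])
        D.append(np.median(L))
    print('F',np.mean(F,0).round(2),np.std(F,0).round(2),'tcp',np.mean(Z,0).round(4),'lid z in tool',np.mean(D).round(4),'t',s['time_s'])
E
python3 -c "
from h import *
avg()"
```

```text
F [-0.21  0.06  0.93] [0.3  0.48 0.47] tcp [ 0.5049 -0.0576  0.1178] lid z in tool 0.082 t 15.6
```

Request:
{"name": "apply_moves", "arguments": {"steps": [[[0, 0, 0.004], [0, 0, 0], 0], [[0, 0, 0.007], [0, 0, 0], 0], [[0, 0, 0.007], [0, 0, 0], 0], [[0, 0, 0.007], [0, 0, 0], 0]]}}

```text
time_s: 16.0
tcp_pos: [0.5049, -0.0576, 0.1157]
ee_rot: [0.94, 0.341, 0.0, 0.0]
contact_force: [-0.3, -0.1, 1.2]
width: 0.0225
finger_force: 59.0
```

```bash
python3 -c "
from h import *
avg(20); print(R.from_quat(sensors.get_state()['ee_rot']).apply([0,0,1]).round(4))
c=shot('side','side3')
cv2.imwrite('pics/z9.png',cv2.resize(c['image'][170:240,300:380,::-1],None,fx=7,fy=7,interpolation=cv2.INTER_CUBIC))"
```

```text
F [-0.16  0.34  1.53] [0.48 0.48 0.35] tcp [ 0.5049 -0.0576  0.1157] lid z in tool 0.0799 t 17.0
[ 1.e-04 -0.e+00 -1.e+00]
```

```bash
python3 -c "
from station import order
print(order.job_done())"
```

```text
the job is handed in; nothing more can be done
None
```

I slid the housing against both nest fences, then gripped the probe and held it upright with its tip on the contact disc, pressed in about 5.5–6 mm (roughly 2.5 N), and handed the job in at 17 s. I didn't re-measure the housing's position after pressing.

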